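# Pack the plumber's tote

## Task

Pack the pipe fittings for the job into the wooden tote on the bench: the three-armed tee goes in the square box, the long double-ended nipple in the oblong box and the closed cap in the round cup, each lying inside, down on the floor of its container. Leave the look-alikes, the four-way cross, the short nipple and the open sleeve, lying where they are on the bench.

Things in the scene. Friction and masses are not known exactly. Their poses are not given: they have to be found in the camera images.
- tee_center (a point): Steel pipe tee (three arms) to be packed, lying flat, 32 mm thick. Point on its middle line, 16 mm above its underside. x: along the straight run, 70 mm long, 26 mm thick between 32 mm end collars 14 mm long. y: towards the branch's open end, whose face is 26.5 mm from the point; the run's back is 26.5 mm the other way, so it can be gripped along y, 53 mm wide. z up. 0.22 kg.
- long_nipple_center (a point): Long double-ended steel pipe nipple to be packed: a tube 96 mm long, 24 mm thick, threaded at both ends, with an eight-sided collar at mid-length, 24 mm long and 32 mm across flats, on which it lies. Point at its centre, 16 mm above its underside. x along the tube, z up; two upright flats of the collar face +y and -y. 0.20 kg.
- cap_center (a point): Closed steel pipe cap to be packed: a round stub 42 mm in diameter and 34 mm tall, standing upright, its top closed and bevelled (straight sides up to 29 mm). Point at its centre, 17 mm above its underside. 0.15 kg.
- cross_center (a point): Look-alike to be left: steel four-way cross, four equal arms, 70 x 70 mm, 32 mm thick, lying flat. Point at its centre, 16 mm above its underside; x and y along its arms.
- short_nipple_center (a point): Look-alike to be left: short double-ended nipple like the long one but only 54 mm long (same 24 mm tube and 32 mm eight-sided collar). Point at its centre, 16 mm above its underside; x along the tube.
- sleeve_center (a point): Look-alike to be left: open steel sleeve, 42 mm in diameter, 34 mm tall, standing upright, with a 28 mm hole right through it that shows from above. Point at its centre, 17 mm above its underside.
- square_box: Square dark-wood box, open on top, fixed in the tote. Outside 118 x 118 mm, 26 mm high, walls and floor 4 mm. Origin at the centre of its underside, 8 mm above the bench; x, y along its sides, z up. The three containers stand in a row along their own x, 128 mm between centres, in any order, in a low fixed plywood tote, 410 x 156 mm with end boards 30 mm high.
- long_box: Oblong dark-wood box, open on top, fixed in the tote. Outside 86 mm along its own x by 140 mm along its own y, 26 mm high, walls and floor 4 mm. Origin at the centre of its underside, 8 mm above the bench; z up.
- round_cup: Round shallow dark-wood cup, open on top, fixed in the tote. Outside diameter 110 mm, 26 mm high, wall and floor 4 mm. Origin at the centre of its underside, 8 mm above the bench; z up. Not part of the job: a tape roll, a torch and a paint brush (all under 50 mm high) lie round the outside of the work, at the bench's far edge and left side.
There are look-alikes about, which are no part of the job. What is shaped like the part that bears cap_center but blue, pink or yellow is not meant.

How it is judged:
By the outcome, as a careful person would: the job done as asked, in the order asked, and still so for the second after the job is handed in, with the robot touching nothing.
It also fails if it takes over 93 s, if anything falls off the work surface, if the arm or the gripper's body presses on something with over 40 N, if the wrist force passes 120 N, or if a joint passes its speed limit or range.

## Robot

A 6-joint arm with a two-finger parallel gripper is mounted at the origin on the work surface. World frame = base frame: x ahead of the robot, y to its left, z up, the work surface at z = 0. Lengths are in m, angles in rad, forces in N, time in s.
With the tool pointing down it reaches from about 0.4 to 0.925 m from the base axis. Payload 12.5 kg.
Tool frame: the origin (TCP) lies between the finger pads; the fingertips stand 22 mm ahead of it and the grasp point (between the pads) lies 3 mm ahead of it; z points along the fingers, y is the direction in which the jaws open and shut (so a half turn about z gives the same grasp; the last joint's range is limited). The gripper opens to 95 mm and grips with 3 to 60 N. Pads are 20 mm wide; open, the fingers measure 119 mm over their backs; the gripper's body (75 mm by 180 mm) begins 59 mm behind the grasp point.
Start: joints at [-1.345, 0.491, 1.559, -0, 1.092, -0.106], TCP at [0.204, -0.591, 0.237] pointing down, gripper open.
Joint ranges: [-3.1, 3.1], [-0.84, 2.19], [0.05, 2.79], [-1.13, 4.28], [0.06, 2.93], [-2.69, 2.69]. Speed limits (rad/s): [2.22, 2.22, 2.79, 3.14, 3.14, 3.14].

## Interface

Orientations are given as a 3x3 rotation matrix whose columns are the frame's x, y, z axes.
In Python, from station import move_to, servo_line, movej, command_gripper, hold, ik, snapshot, camera_info, PlanningError, job_done, get_t, get_qpos, get_qd, get_joint_efforts, get_tcp_pos, get_tool_rot, get_contact_force, get_wrist_torque, get_width gives the robot as it stands. Calls block until the motion is done:
- move_to(position, orientation): joint-space move of the TCP to a pose.
- servo_line(position, ori=None, v=0.15, until_force=None): straight line of the TCP; ori=None keeps the orientation; v is the mean speed in m/s. With until_force (N) it stops when the force on the tool has changed by that much, and returns True; else False.
- movej(angles): joint-space move.
- command_gripper(opening): finger opening in m; the grip force is fixed at half the most; returns when the fingers have stopped.
- hold(seconds).
- ik(position, orientation): joint angles nearest the present ones, or None.
- snapshot(name): name is "scene" or "side" or "wrist"; returns (picture, depth): 400x640x3 uint8, blue, green, red; 400x640 float32, m along the optical axis (not along the pixel's ray), 0 where there is no reading.
- camera_info(name): a dict with "mtx" (3x3 intrinsics, pixels), "position" and "rotation" of the camera in the world; the wrist camera has in their place "T_tool_cam" (4x4, takes a point from camera to tool coordinates, whose origin is the TCP and whose axes are the flange's). Camera axes: x right, y up, looking along -z (the intrinsics and any distortion apply to the point x, -y, -z); pixel columns grow to the right and rows downward; lengths in m; the calibration is good to about 2 mm. A picture is of the moment at which its call begins: read the wrist's pose just before it. camera_info takes no time and is no camera call.
A pose or a line that the arm cannot do raises PlanningError and nothing moves.
- job_done(): hands the job in, once; it reports no verdict.
Readings, each from a call of its own:
- get_t(): time.
- get_qpos(): joint angles.
- get_qd(): joint speeds.
- get_joint_efforts(): joint torques, N m.
- get_tcp_pos(): TCP position.
- get_tool_rot(): TCP orientation.
- get_contact_force(): force on the tool from outside, world axes, zero at the start.
- get_wrist_torque(): the same for the moment, N m.
- get_width(): finger opening in m.
Only numpy, scipy, OpenCV 4.12 (cv2) and the standard library are available. Lean on these libraries where they do the work, as an engineer would, in place of code of your own. Each camera call takes 0.05 s, during which the arm holds its last target. There are 200 camera calls.

## Working session

There is one attempt and no reset: what is moved stays moved. The work goes in short steps, each a Python script; the robot and the scene stay as the last script left them, time stands still between calls to the robot, and variables do not carry over. Pictures are saved under pics/ and viewed, about 12 in all and at most 16, crops included, and the job is handed in when it is done.

```bash
ls; mkdir -p pics; python3 - <<'E'
from station import *
import cv2,numpy as np
np.set_printoptions(precision=4,suppress=True)
for n in("scene","side","wrist"):
    im,d=snapshot(n); cv2.imwrite(f"pics/{n}0.png",im); np.savez(f"pics/{n}0.npz",im=im,d=d)
    print(n,camera_info(n),d.min(),d.max())
print(get_t())
E
```

```text
pics
scene {'mtx': array([[394.4972,   0.    , 322.5508],
       [  0.    , 394.4972, 200.1017],
       [  0.    ,   0.    ,   1.    ]]), 'position': array([1.1725, 0.6926, 0.7532]), 'rotation': array([[-0.7117, -0.4249,  0.5594],
       [ 0.7024, -0.4238,  0.5718],
       [-0.0058,  0.7999,  0.6001]])} 0.0 3.688071
side {'mtx': array([[507.2377,   0.    , 315.5185],
       [  0.    , 507.2377, 200.2168],
       [  0.    ,   0.    ,   1.    ]]), 'position': array([ 0.2852, -1.133 ,  1.2006]), 'rotation': array([[ 0.9795,  0.1523, -0.1321],
       [-0.2009,  0.682 , -0.7032],
       [-0.017 ,  0.7153,  0.6986]])} 0.0 3.9997125
wrist {'mtx': array([[339.4012,   0.    , 325.3067],
       [  0.    , 339.4012, 201.2843],
       [  0.    ,   0.    ,   1.    ]]), 'T_tool_cam': array([[-0.0007,  0.9647,  0.2635,  0.0738],
       [ 1.    ,  0.0006,  0.0003, -0.0001],
       [ 0.0001,  0.2635, -0.9647, -0.1488],
       [ 0.    ,  0.    ,  0.    ,  1.    ]])} 0.0 1.27748
0.15
```

View pics/scene0.png

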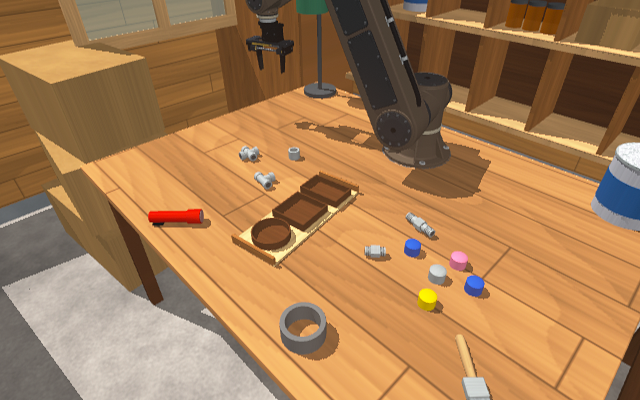

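View pics/side0.png

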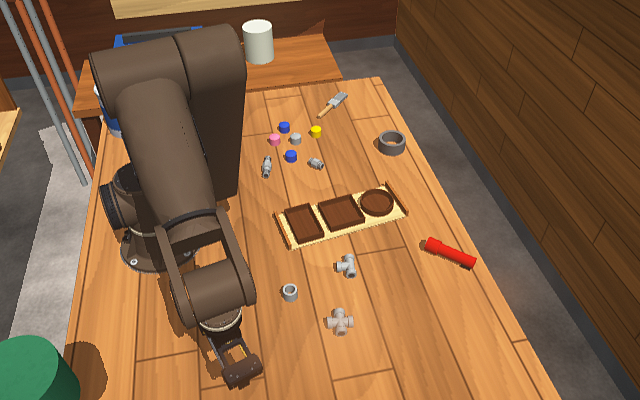

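The scene view shows the tee (264,180), cross (249,154), sleeve (294,154), long nipple (421,224), short nipple (375,252) and grey cap (437,274). The tote, from upper right to lower left, holds the oblong box (326,190), square box (301,209) and round cup (270,233). The side view agrees. Next I'll get rough positions from depth, then look from the wrist camera.

```bash
cat > h.py <<'E'
from station import *
import numpy as np, cv2
np.set_printoptions(precision=4,suppress=True)
def down(yaw):  # tool pointing down, jaw (y) axis along world angle yaw+90deg... x axis at yaw
    c,s=np.cos(yaw),np.sin(yaw)
    return np.array([[c,s,0],[s,-c,0],[0,0,-1.]])   # y = (s,-c), z = x cross y = -z
def cloud(name,d,T=None):
    ci=camera_info(name); K=ci["mtx"]
    v,u=np.mgrid[:400,:640]
    p=np.stack([(u-K[0,2])/K[0,0]*d,-(v-K[1,2])/K[1,1]*d,-d],-1)
    if name=="wrist":
        A=ci["T_tool_cam"]; p=p@A[:3,:3].T+A[:3,3]; R,t=T
    else: R,t=ci["rotation"],ci["position"]
    return p@R.T+t
def wrist(tag):
    T=(np.array(get_tool_rot()),np.array(get_tcp_pos()))
    im,d=snapshot("wrist"); P=cloud("wrist",d,T); P[d<=0]=np.nan
    np.savez(f"pics/{tag}.npz",im=im,P=P); cv2.imwrite(f"pics/{tag}.png",im)
    return im,P
def ortho(im,P,x0,x1,y0,y1,res=0.001,zmax=0.1):
    """top-down picture (col=x,row=-y) and height map"""
    W,H=int((x1-x0)/res),int((y1-y0)/res)
    Z=np.full((H,W),np.nan); C=np.zeros((H,W,3),np.uint8)
    q=P.reshape(-1,3); c=im.reshape(-1,3); ok=np.isfinite(q[:,2])&(q[:,2]<zmax)
    q,c=q[ok],c[ok]; o=np.argsort(q[:,2]); q,c=q[o],c[o]
    i=((q[:,0]-x0)/res).astype(int); j=((y1-q[:,1])/res).astype(int)
    k=(i>=0)&(i<W)&(j>=0)&(j<H)
    Z[j[k],i[k]]=q[k,2]; C[j[k],i[k]]=c[k]
    return C,Z
E
python3 - <<'E'
from h import *
pts={"scene":dict(tee=(264,180),cross=(249,154),sleeve=(294,154),lnip=(421,224),snip=(375,252),cap=(437,270),obl=(326,190),sq=(301,209),cup=(270,233)),
"side":dict(tee=(347,266),cross=(340,321),sleeve=(290,290),lnip=(266,167),snip=(316,163),cap=(296,138),obl=(304,224),sq=(340,214),cup=(377,203))}
for n in pts:
    f=np.load(f"pics/{n}0.npz"); P=cloud(n,f["d"])
    for k,(u,v) in pts[n].items(): print(n,k,P[v,u], np.linalg.norm(P[v,u][:2]))
print(get_tool_rot(), get_tcp_pos())
for p in [(.55,.1),(.6,-.2),(.45,.3)]:
  for y in np.arange(-3,3.2,.5):
    q=ik([p[0],p[1],.25],down(y)); print(p,y,q if q is None else np.array(q))
E
```

```text
scene tee [ 0.5576 -0.2096  0.0309] 0.5957391808310375
scene cross [ 0.4882 -0.3881  0.027 ] 0.6236339379270712
scene sleeve [ 0.3731 -0.2711  0.0274] 0.46119728162881496
scene lnip [0.3789 0.2789 0.028 ] 0.47049482884826205
scene snip [0.555  0.2563 0.0242] 0.6113418763882672
scene cap [0.5033 0.4088 0.0327] 0.6484355577071205
scene obl [ 0.4352 -0.0447  0.0119] 0.43751061910666034
scene sq [ 0.5594 -0.0281  0.0118] 0.5601030877794082
scene cup [ 0.6951 -0.0082  0.0123] 0.6951248439598687
side tee [ 0.5426 -0.2377  0.0227] 0.5924160384534121
side cross [ 0.4779 -0.4182  0.0301] 0.6350472160809738
side sleeve [ 0.3657 -0.28    0.014 ] 0.460582700724691
side lnip [0.3691 0.2522 0.0272] 0.4470458725759182
side snip [0.5464 0.2308 0.0304] 0.5931834324828595
side cap [0.5007 0.3807 0.0382] 0.6289661715542411
side obl [ 0.4521 -0.0352  0.0119] 0.4534956765883754
side sq [ 0.5748 -0.0176  0.0127] 0.5751051563109892
side cup [0.7061 0.0036 0.0144] 0.7061452617702432
[[ 0.9455  0.3257 -0.0002]
 [ 0.3257 -0.9455  0.0008]
 [ 0.0001 -0.0008 -1.    ]] [ 0.2036 -0.5908  0.2362]
(0.55, 0.1) -3.0 [
[... 1693 characters left out ...]
 0.3) -2.5 [ 0.4658  0.3572  1.7485 -0.      1.0359 -1.7465]
(0.45, 0.3) -2.0 [ 0.4658  0.3572  1.7485 -0.      1.0359 -2.2465]
(0.45, 0.3) -1.5 None
(0.45, 0.3) -1.0 None
(0.45, 0.3) -0.5 [ 0.4658  0.3572  1.7485 -0.      1.0359  2.5366]
(0.45, 0.3) 0.0 [ 0.4658  0.3572  1.7485 -0.      1.0359  2.0366]
(0.45, 0.3) 0.5 [ 0.4658  0.3572  1.7485 -0.      1.0359  1.5366]
(0.45, 0.3) 1.0 [ 0.4658  0.3572  1.7485 -0.      1.0359  1.0366]
(0.45, 0.3) 1.5 [ 0.4658  0.3572  1.7485 -0.      1.0359  0.5366]
(0.45, 0.3) 2.0 [ 0.4658  0.3572  1.7485 -0.      1.0359  0.0366]
(0.45, 0.3) 2.5 [ 0.4658  0.3572  1.7485 -0.      1.0359 -0.4634]
(0.45, 0.3) 3.0 [ 0.4658  0.3572  1.7485 -0.      1.0359 -0.9634]
```

```bash
python3 - <<'E'
from h import *
for tag,p,y in (("w1",(.5,-.25,.26),1.0),("w2",(.56,-.02,.26),1.5),("w3",(.46,.28,.26),2.0)):
    t=get_t(); move_to(p,down(y)); print(get_t()-t)
    im,P=wrist(tag); print(get_tcp_pos()-np.array(p))
fs=[np.load(f"pics/w{i}.npz") for i in(1,2,3)]
B=[(.3,.75,-.48,-.1),(.33,.83,-.15,.15),(.25,.7,.13,.5)]
for i,(f,b) in enumerate(zip(fs,B)):
    C,Z=ortho(f["im"],f["P"],*b,res=.0015); Zf=Z[np.isfinite(Z)]
    print(i,C.shape,np.percentile(Zf,[1,10,50,90,99]))
    cv2.imwrite(f"pics/o{i+1}.png",cv2.resize(C,None,fx=1.5,fy=1.5,interpolation=0))
a=[cv2.imread(f"pics/w{i}.png") for i in(1,2,3)]
g=cv2.resize(np.vstack(a),None,fx=.5,fy=.5,interpolation=3); cv2.imwrite("pics/g.png",g)
E
```

```text
1.6583
[-0.0003 -0.0009 -0.0001]
0.9416999999999998
[ 0.     -0.0014 -0.    ]
1.1999999999999997
[ 0.0007 -0.001  -0.    ]
0 (253, 300, 3) [-0.0007  0.0001  0.0011  0.0022  0.0326]
1 (200, 333, 3) [-0.0005  0.0004  0.002   0.0139  0.0355]
2 (246, 299, 3) [-0.0007  0.0002  0.0012  0.0025  0.0352]
```

View pics/g.png

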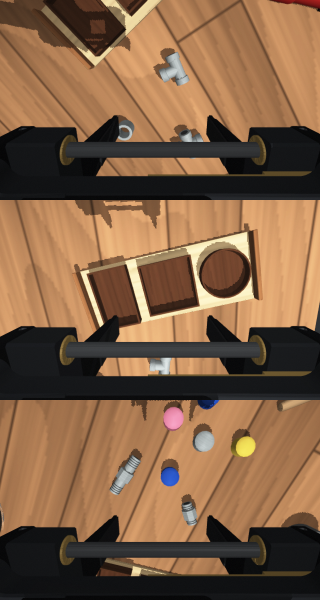

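View pics/o3.png

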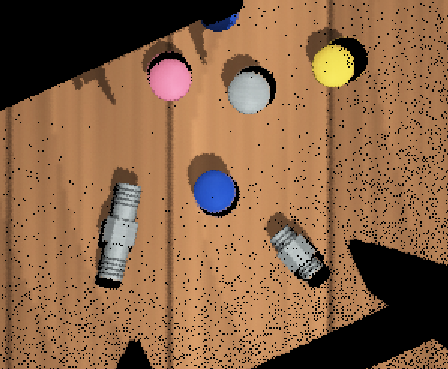

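The ortho view o3 shows the grey cap at (249,92) with the look-alike caps at least 75 mm away, the long nipple at (118,235) and the short nipple at (300,252). The wrist frames show the tee clear of its neighbours and the order oblong, square, cup. Now I'll fit models to get poses.

```bash
cat > fit.py <<'E'
from h import *
from scipy.optimize import minimize
r=lambda x0,x1,y0,y1:np.array([[x0,y0],[x1,y0],[x1,y1],[x0,y1]])
circ=lambda c,R:np.array([[c+R*np.cos(a),R*np.sin(a)] for a in np.linspace(0,2*np.pi,60)])
TEE=[r(-.035,.035,-.013,.013),r(-.035,-.021,-.016,.016),r(.021,.035,-.016,.016),r(-.013,.013,0,.0265),r(-.016,.016,.0125,.0265)]
LN=[r(-.048,.048,-.012,.012),r(-.012,.012,-.016,.016)]
CAP=[circ(0,.021)]
TOTE=[r(-.171,-.085,-.07,.07),r(-.059,.059,-.059,.059),circ(.128,.055)]
TOTEH=[r(-.167,-.089,-.066,.066),r(-.055,.055,-.055,.055),circ(.128,.051)]
def fit(P,c,rad,polys,zlo,zhi,ths,holes=[],S=2000):
    q=P.reshape(-1,3); c=np.array(c[:2])
    q=q[np.isfinite(q[:,2])&(q[:,2]>zlo)&(q[:,2]<zhi)]; q=q[np.hypot(*(q[:,:2]-c).T)<rad]
    N=int(2*rad*S); k=cv2.getStructuringElement(2,(5,5))
    M=np.zeros((N,N),np.uint8); ij=((q[:,:2]-c+rad)*S).astype(int); M[ij[:,1],ij[:,0]]=1
    M=cv2.morphologyEx(M,cv2.MORPH_CLOSE,k)
    def rast(v):
        A=np.zeros((N,N),np.uint8); R=np.array([[np.cos(v[2]),-np.sin(v[2])],[np.sin(v[2]),np.cos(v[2])]])
        for ps,val in((polys,1),(holes,0)):
            for p in ps: cv2.fillPoly(A,[np.round(((p@R.T+np.array(v[:2])*1e-2+rad)*S-.5)*16).astype(np.int32)],val,shift=4)
        return A
    def cost(v): A=rast(v); return 1-(A&M).sum()/max(1,(A|M).sum())
    m0=(q[:,:2].mean(0)-c)*100 if not holes else np.zeros(2)
    best=min((minimize(cost,[*m0,t],method="Nelder-Mead",options=dict(initial_simplex=np.array([[*m0,t],[m0[0]+.6,m0[1],t],[m0[0],m0[1]+.6,t],[*m0,t+.2]]))) for t in ths),key=lambda s:s.fun)
    v=best.x; return np.array([c[0]+v[0]/100,c[1]+v[1]/100,v[2]]),1-best.fun,np.percentile(q[:,2],98)
A8=np.arange(8)*np.pi/4
def tee(P,c): return fit(P,c,.07,TEE,.014,.06,A8)
def lnip(P,c): return fit(P,c,.075,LN,.014,.06,A8[:4])
def cap(P,c): return fit(P,c,.035,CAP,.014,.06,[0])
def tote(P,c): return fit(P,c,.25,TOTE,.031,.045,[.05,.12,.2],TOTEH,S=1000)
E
python3 - <<'E'
from fit import *
W=[np.load(f"pics/w{i}.npz")["P"] for i in(1,2,3)]
print("tee",tee(W[0],(.55,-.222)))
print("lnip",lnip(W[2],(.365,.265)))
print("cap",cap(W[2],(.498,.407-.0)))
print("tote",tote(W[1],(.567,-.02)))
# medians of candidate heights
E
```

```text
tee (array([ 0.5489, -0.233 ,  1.4276]), np.float64(0.7918575960521678), np.float64(0.03314539923375139))
lnip (array([0.3701, 0.2684, 1.3646]), np.float64(0.9191710862306031), np.float64(0.03359764927309947))
cap (array([0.4988, 0.4075, 0.1117]), np.float64(0.9422530206112296), np.float64(0.036244863379628726))
tote (array([ 0.5745, -0.0189,  0.1548]), np.float64(0.5125658943238935), np.float64(0.03618524239923182))
```

```bash
python3 - <<'E'
from fit import *
def ov(tag,b,polys,v,res):
    f=np.load(f"pics/{tag}.npz"); C,Z=ortho(f["im"],f["P"],*b,res=res)
    C=cv2.resize(C,None,fx=2,fy=2,interpolation=0)
    R=np.array([[np.cos(v[2]),-np.sin(v[2])],[np.sin(v[2]),np.cos(v[2])]])
    for p in polys:
        w=p@R.T+v[:2]; cv2.polylines(C,[np.stack([(w[:,0]-b[0])/res*2,(b[3]-w[:,1])/res*2],-1).astype(np.int32)],True,(0,255,0),1)
    return C
a=ov("w1",(.48,.62,-.3,-.16),TEE,[.5489,-.233,1.4276],.001)
b=ov("w2",(.36,.80,-.14,.12),TOTE+TOTEH,[.5745,-.0189,.1548],.0015)
c=np.zeros((max(a.shape[0],b.shape[0]),a.shape[1]+b.shape[1],3),np.uint8)
c[:a.shape[0],:a.shape[1]]=a;c[:b.shape[0],a.shape[1]:]=b
cv2.imwrite("pics/ov.png",c);print(c.shape)
E
```

```text
(346, 866, 3)
```

View pics/ov.png

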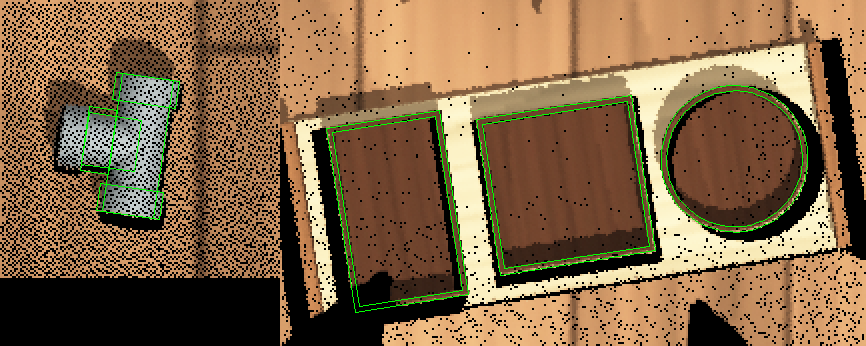

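The tote overlay fits well. The tee model was wrong: the point lies midway between branch face and run back, so the run axis sits at about y=-13.5 mm. I'll refit.

```bash
python3 - <<'E'
import re
s=open("fit.py").read()
i=s.index("TEE=");j=s.index("\n",i)
s=s[:i]+"teem=lambda a:[r(-.035,.035,a-.013,a+.013),r(-.035,-.021,a-.016,a+.016),r(.021,.035,a-.016,a+.016),r(-.013,.013,a,.0265),r(-.016,.016,.0125,.0265)]\nTEE=teem(-.0135)"+s[j:]
open("fit.py","w").write(s)
from fit import *
W=np.load("pics/w1.npz")["P"]
for a in(-.0135,-.0105): print(a,fit(W,(.55,-.222),.07,teem(a),.014,.06,A8))
# tool yaw candidates, reachability
for nm,p,y in(("tee",(.545,-.232),1.45),("lnip",(.3701,.2684),1.3646)):
    for k in(-1,0,1):
        q=ik([*p,.025],down(y+k*np.pi)); print(nm,k,None if q is None else np.array(q))
E
```

```text
-0.0135 (array([ 0.5362, -0.2312,  1.4125]), np.float64(0.9204204204204204), np.float64(0.03314539923375139))
-0.0105 (array([ 0.5386, -0.2314,  1.427 ]), np.float64(0.916257038162481), np.float64(0.03314539923375139))
tee -1 None
tee 0 [-0.5139  0.7237  1.808  -0.      0.61   -0.3931]
tee 1 None
lnip -1 [ 0.4828  0.6231  2.1446 -0.      0.3738 -2.4526]
lnip 0 [ 0.4828  0.6231  2.1446 -0.      0.3738  0.689 ]
lnip 1 [ 0.4828  0.6231  2.1446 -0.      0.3738 -2.4526]
```

Refit IoU is 0.92. Tee grasp and place first.

```bash
cat > pp.py <<'E'
from h import *
def pick_place(part,yaw_g,box,yaw_p,opening,wid,zg=.026):
    t=get_t(); command_gripper(opening)
    move_to([*part,.10],down(yaw_g)); servo_line([*part,zg],v=.1); print("at",get_tcp_pos(),np.linalg.norm(get_contact_force()))
    command_gripper(wid-.012); print("width",get_width(),"want",wid)
    servo_line([*part,.13],v=.15); print("lifted",get_width(),get_contact_force())
    if abs(get_width()-wid)>.005: print("BAD GRASP"); return
    move_to([*box,.12],down(yaw_p)); hit=servo_line([*box,zg+.0135],v=.08,until_force=15)
    print("placed at",get_tcp_pos(),"hit",hit,get_width())
    command_gripper(wid+.012); servo_line([*box,.16],v=.15); print("t",get_t(),get_t()-t)
E
python3 - <<'E'
from pp import *
pick_place((.5362,-.2312),1.4125,(.5745,-.0189),.1548+np.pi/2,.085,.053)
im,P=wrist("w4")
E
```

```text
at [ 0.5364 -0.2313  0.0264] 0.8206406452940949
width 0.05251377780509048 want 0.053
lifted 0.052525911407935694 [ 0.7266  0.371  -2.0464]
placed at [ 0.5747 -0.0189  0.04  ] hit False 0.05219066726091827
t 12.3333 8.2333
```

View pics/w4.png

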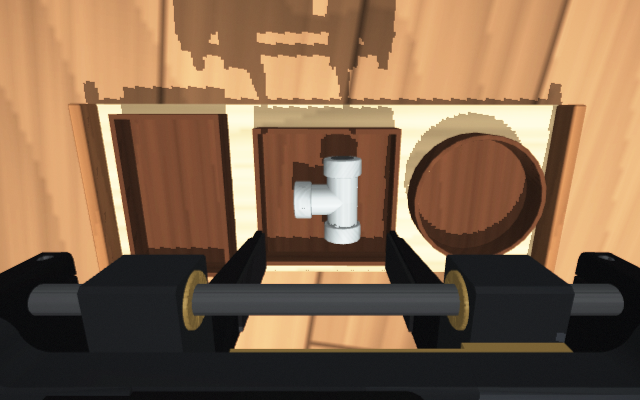

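The tee lies flat in the square box at (335,200). Next is the long nipple, then the cap.

```bash
python3 - <<'E'
from pp import *
c=np.array([.5745,-.0189]); th=.1548; u=np.array([np.cos(th),np.sin(th)])
pick_place((.3701,.2684),1.3646,c-.128*u,th+np.pi/2,.06,.032)
im,P=wrist("w5")
E
```

```text
at [0.3703 0.2684 0.0263] 0.8780558467324027
width 0.031894568697426566 want 0.032
lifted 0.032042253690026924 [ 0.1724 -0.4956 -1.7896]
placed at [ 0.4482 -0.0386  0.0398] hit False 0.03164825289338388
t 20.2167 7.833399999999999
```

View pics/w5.png

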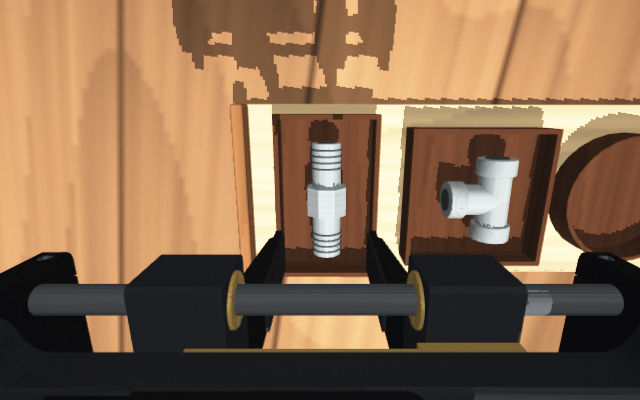

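The long nipple lies along the oblong box at (327,200). Now the cap.

```bash
python3 - <<'E'
from pp import *
from fit import cap
c=np.array([.5745,-.0189]); th=.1548; u=np.array([np.cos(th),np.sin(th)])
pick_place((.4988,.4075),2.44,c+.128*u,th+np.pi/2,.068,.042)
im,P=wrist("w6")
move_to([.56,-.05,.33],down(1.0)); im2,P2=wrist("w7"); print(get_t())
s,_=snapshot("scene"); cv2.imwrite("pics/fin.png",np.vstack([cv2.resize(im,(480,300)),cv2.resize(im2,(480,300))])); cv2.imwrite("pics/scene1.png",s)
E
```

```text
at [0.4991 0.4077 0.0265] 1.1264452324114262
width 0.04114816858986412 want 0.042
lifted 0.04130085643659959 [-1.248  -0.0756 -0.5428]
placed at [0.7013 0.0008 0.0401] hit False 0.04124994662153901
t 29.1417 8.875
30.15
```

View pics/fin.png

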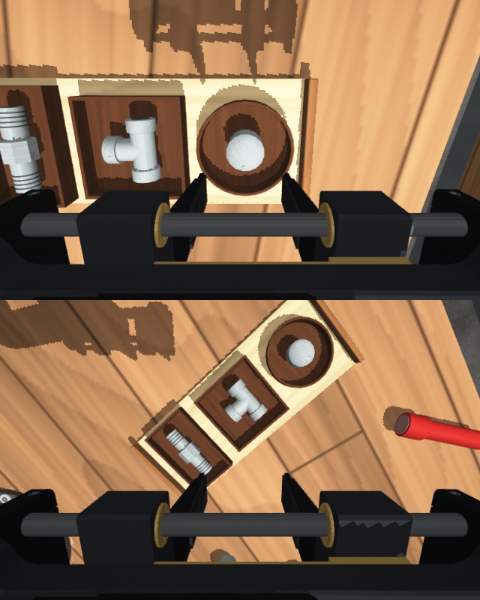

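View pics/scene1.png

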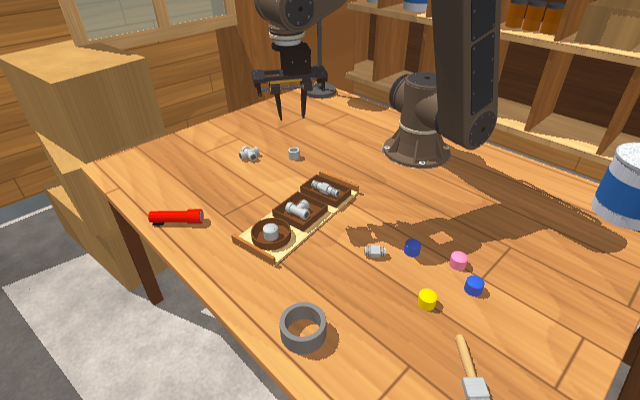

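All three parts are in their containers: cap at (270,233), tee at (298,209) and nipple at (326,188). The look-alikes sit at the same pixels as before. I'll do a height check and hand in.

```bash
python3 - <<'E'
from h import *
P=np.load("pics/w7.npz")["P"].reshape(-1,3); P=P[np.isfinite(P[:,2])]
for n,c,w in(("tee",(.5745,-.0189),.044),("nip",(.448,-.0386),.044),("cap",(.701,.0008),.046)):
    k=P[np.hypot(*(P[:,:2]-c).T)<.045]; k=k[k[:,2]<.1]; print(n,np.percentile(k[:,2],98),"want",w)
job_done(); print(get_t())
E
```

```text
tee 0.04474780953677292 want 0.044
nip 0.045119710186948436 want 0.044
cap 0.04767611573719296 want 0.046
the job is handed in; nothing more can be done
the job is handed in; nothing more can be done
```

I packed the tee in the square box, the long nipple in the oblong box and the grey cap in the round cup, in that order, and handed the job in at about 30 s of the 93 s allowed.

**Grasps:** the fingers closed to 52.5, 31.9 and 41.1 mm, against 53, 32 and 42 mm expected. None of the three lowerings met any unexpected contact.

**Final checks:** each part lies inside its container, and its measured top is 0.7–1.7 mm above the height expected on the floor. The wrist camera also reads the bench itself about 1 mm high, so I take them as down. In the last scene picture the cross, short nipple, sleeve and coloured caps are where they started.

**Disagreements along the way:**
- My rough positions from the scene and side cameras differed by up to about 30 mm. I used only wrist-camera fits for the moves.
- My first tee model fitted poorly (overlap 0.79). Putting the run axis 13.5 mm behind the tee's point brought it to 0.92.

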